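# Aim and re-clamp the bedside lamp for a battery change

## Robot

A 6-joint arm with a two-finger parallel gripper is mounted at the origin on the work surface. World frame = base frame: x ahead of the robot, y to its left, z up, the work surface at z = 0. Lengths are in mm, angles in rad, forces in N, time in s.
With the tool pointing down it reaches from about 400 to 925 mm from the base axis. Payload 12.5 kg.
Tool frame: the origin (TCP) lies at the very end of the fingers, on their centre line; the grasp point (between the pads) lies 19 mm behind it; z points along the fingers, y is the direction in which the jaws open and shut (so a half turn about z gives the same grasp; the last joint's range is limited). The gripper opens to 95 mm and grips with 3 to 60 N. Pads are 20 mm wide; open, the fingers measure 119 mm over their backs; the gripper's body (75 mm by 180 mm) begins 59 mm behind the grasp point.
Start: joints at [1.039, 0.491, 1.559, -0, 1.092, -0.106], TCP at [258.142, 569.218, 214.661] pointing down, gripper open.
Joint ranges: [-3.1, 3.1], [-0.84, 2.19], [0.05, 2.79], [-1.13, 4.28], [0.06, 2.93], [-2.69, 2.69]. Speed limits (rad/s): [2.22, 2.22, 2.79, 3.14, 3.14, 3.14].

## Interface

Orientations are given as [roll, pitch, yaw] about the fixed x, y, z axes, in that order (R = Rz(yaw) Ry(pitch) Rx(roll)).
In Python, from cell import env gives the robot as it stands.
- The arm moves only by the shell command python3 -m pendant 'ROWS'. ROWS is JSON, a list that holds one entry, the list of rows, each a list of 5 numbers: the opening, from 0 (shut) to 1 (fully open), then the shift along the tool's x, y, z in m, then the turn about the tool's z in rad. A call has exactly 8 rows; each row is the pose to reach, as a shift and turn from the pose commanded when the call began, along the tool's axes at that moment; what a row does not reach only later rows make up. A row lasts 1/10 s, in which the tool goes at most 50 mm and 8.59 degrees, less where a joint would pass 70% of its speed; a pose out of reach is approached as far as the arm can. A call with a gripper value outside its range is refused whole. The fingers move at their own pace and stop on an object; the grip force is fixed at half the most. Time passes only in rows, so rows that repeat a pose let the fingers close, or fill a call up. It gives the time, the measured TCP pose, the force and the opening at its end, in the units of the state.
- env.state(): the state, without advancing time (a new reading comes with each control period).
- env.read_camera(name): name is "scene" or "top"; returns a dict with "image" (420x560x3 uint8, blue, green, red), "range_z" (420x560 float32, mm along the optical axis (not along the pixel's ray), 0 where there is no reading), "fx", "fy", "cx", "cy" (pixels), "rvec" (rotation vector, rad) and "tvec" (3), from world to camera coordinates, as OpenCV has them. Camera axes: x right, y down, z forward; pixel columns grow to the right and rows downward; lengths in mm; the calibration is good to about 2 mm. A picture is of the moment at which its call begins.
- env.job_done(): hands the job in, once; it reports no verdict.
The state is a dict: "t": time; "joints": joint angles; "qvel": joint speeds; "tau": joint torques, N m; "eef_pos": TCP position; "tcp_rot": TCP orientation; "ft_force": force on the tool from outside, world axes, zero at the start; "moment": the same for the moment, N m; "opening": opening from 0.0 (shut) to 1.0 (fully open).
Only numpy, scipy, OpenCV 4.12 (cv2) and the standard library are available. Lean on these libraries where they do the work, as an engineer would, in place of code of your own. Each camera call takes 0.05 s, during which the arm holds its last target. There are 200 camera calls.

## Task

Get the nightstand ready for a hearing aid battery change: first set the black hearing aid case down flat in the middle of the round cork mat, wholly on it. Then back off the thumbscrew on top of the reading lamp's swivel, by less than a quarter turn and without forcing the lamp arm while it is clamped, swing the lamp arm round until it points straight at the case, and do the thumbscrew up fully tight again. Last, press the lamp's push switch right down and let it go, leaving the cup, the dish and the battery wheel where they are.

Things in the scene. Friction and masses are not known exactly. Their poses are not given: they have to be found in the camera images.
- case_mid (a point): Centre of the closed black plastic hearing aid case, a loose rounded box 76 mm (its x) by 48 mm (its y) by 32 mm high (z up), about 70 g, lying flat on the stool; a small grey press-button clasp is on its +x end. This point is 16 mm above its underside. It starts on the other side of the lamp from the mat.
- mat: Fixed round cork mat, 130 mm across and 4 mm thick, left or right of the lamp. Origin: centre of its underside, at stool-top height (z = 0).
- screw_grip (a point): Centre of the black thumbscrew's grip bar on top of the lamp's swivel, on the vertical swivel axis, 138 mm above the stool top. The bar is 46 mm long (x), 12 mm wide (y) and 24 mm high (126 to 150 mm above the stool top), to be gripped across its 12 mm width. It turns with the screw and does not rise. Below it a stem 14 mm across leads to the swivel hub (54 mm across, top 108 mm above the stool top).
- screw (a joint): Thumbscrew angle, rad: 0 is fully tight (hard stop), growing anticlockwise seen from above as it is backed off (right-hand thread). Starts tight. The clamp weakens as it turns and the arm is wholly free from 0.75 rad on; a quarter turn is 1.57. It stays where it is left; turning takes 0.2 N m, and 0.35 N m near tight.
- lamp_arm (a joint): Swivel angle of the lamp arm about the vertical post, rad, growing anticlockwise seen from above; at 0 the arm points along the base plate towards the switch, range -2.6 to 2.6. Once free it turns against about 0.06 N m and stays where it is left; fully clamped it resists well over 1 N m.
- bar_grip (a point): Point on the centre line of the lamp arm, 80 mm out from the swivel axis and 99 mm above the stool top; x points outward along the arm, z up. The arm is a level square aluminium bar 14 mm wide and 14 mm high, bare from 27 to 107 mm from the axis, and can be pinched here from above across its width.
- lamp_head (a point): Centre of the lamp head at the end of the arm, 135 mm from the swivel axis, 99 mm above the stool top; x points outward along the arm, y to its left, z up. The head is a downward cone, 60 mm across at its lower rim, reaching from 65 to 109 mm above the stool top.
- switch_top (a point): Top centre of the round black push switch (26 mm across) on the lamp's flat fixed base plate (165 by 85 by 12 mm), 95 mm from the swivel axis towards the robot; pressed straight down.
- switch (a joint): Travel of the push switch, m: 0 is up, 0.006 fully down; springs back. Fully down takes 4 N.
- case: The same hearing aid case; origin at the centre of its underside.
- cup_mid (a point): Bystander: loose stainless steel cup, 72 mm across, 85 mm high; centre, 42 mm up. Beyond the lamp.
- dish_mid (a point): Bystander: loose low white ceramic dish, 92 mm across, 28 mm high; centre, 14 mm up. Beyond the lamp.
- wheel_mid (a point): Bystander: loose clear plastic battery wheel, 56 mm across, 12 mm high, lying flat nearest the robot; centre, 6 mm up.
Not all that is in view belongs to the job. Of the things shaped like the mat, the cork one is meant.

How it is judged (in metres and radians):
On the way, in this order (a step that is already met when the one before it is completed fails the run):
1. the case lies flat, released and at rest in the middle of the mat (horizontal distance between case_mid and mat below 0.022 m and height (world z) of case_mid between 0.017 and 0.024 m and angle between case_mid's own z axis and vertical below 0.1 rad and linear speed of case below 0.02 m/s and contact force between the fingers and case below 0.1 N), for 0.3 s.
2. the thumbscrew is backed off until the arm is free (value of joint screw above 0.72 rad), for 0.1 s.
3. the lamp arm points at the case and has stopped, screw still loose (y of case_mid in the frame of lamp_head between -0.02 and 0.02 m and x of case_mid in the frame of lamp_head above -0.06 m and velocity of joint lamp_arm between -0.05 and 0.05 rad/s and value of joint screw above 0.5 rad), for 0.2 s.
4. the thumbscrew is fully tight again with the arm still on the case (y of case_mid in the frame of lamp_head between -0.02 and 0.02 m and x of case_mid in the frame of lamp_head above -0.06 m and value of joint screw below 0.15 rad), for 0.2 s.
5. the switch is pressed down (value of joint switch above 0.0045 m), for 0.02 s.
6. the switch is let up again (value of joint switch below 0.0015 m), for 0.1 s.
At the end, for the whole second after the job is handed in: The case lies flat and released, its centre within 22 mm of the mat's centre and within 20 mm of the lamp arm's outward centre line; the thumbscrew is within 0.15 rad of tight; the arm is still; the switch has been pressed and is up again (all of step 1 and all of step 4 and velocity of joint lamp_arm between -0.05 and 0.05 rad/s and value of joint switch below 0.0015 m); the robot touches nothing.
It fails at once if the thumbscrew is backed off more than a quarter turn (value of joint screw above 1.62 rad).
It fails at once if the lamp arm is forced round while clamped (value of joint screw below 0.3 rad and (velocity of joint lamp_arm above 0.4 rad/s or velocity of joint lamp_arm below -0.4 rad/s)).
It fails at once if the switch is pressed before the lamp is aimed at the case and clamped (value of joint switch above 0.003 m and not (y of case_mid in the frame of lamp_head between -0.02 and 0.02 m and x of case_mid in the frame of lamp_head above -0.06 m and value of joint screw below 0.2 rad)).
It fails at once if the cup, dish or wheel is moved more than 20 mm or tipped (distance of any of cup_mid, dish_mid, wheel_mid from where it was at the start of the episode above 0.02 m or angle between any of cup_mid, dish_mid, wheel_mid's own z axis and vertical above 0.35 rad).
It also fails if it takes over 72 s, if anything falls off the work surface, if the arm or the gripper's body presses on something with over 40 N, if the wrist force passes 120 N, or if a joint passes its speed limit or range.

## Working session

There is one attempt and no reset: what is moved stays moved. The work goes in short steps, Python scripts to look and compute and a shell command to move; the robot and the scene stay as the last step left them, time stands still between calls to the robot, and variables do not carry over. Pictures are saved under pics/ and viewed, about 8 in all and at most 12, crops included, and the job is handed in when it is done.

```bash
mkdir -p pics; cat > h.py <<'E'
import numpy as np, cv2
from cell import env
def shot(n):
    d=env.read_camera(n); np.savez('%s.npz'%n,**d); return d
def load(n): return dict(np.load('%s.npz'%n))
def P(d,u,v,z=None):
    """pixel->world (mm): by range, or on plane z"""
    R,_=cv2.Rodrigues(np.array(d['rvec'],float)); t=np.array(d['tvec'],float).ravel()
    ray=np.array([(u-d['cx'])/d['fx'],(v-d['cy'])/d['fy'],1.])
    c=-R.T@t; w=R.T@ray
    if z is None: s=np.median(d['range_z'][int(v)-1:int(v)+2,int(u)-1:int(u)+2])
    else: s=(z-c[2])/w[2]
    return c+s*w
def cloud(d):
    R,_=cv2.Rodrigues(np.array(d['rvec'],float)); t=np.array(d['tvec'],float).ravel()
    v,u=np.mgrid[0:420,0:560]; Z=d['range_z']
    p=np.stack([(u-d['cx'])/d['fx']*Z,(v-d['cy'])/d['fy']*Z,Z],-1)
    return (p-t)@R
E
python3 - <<'E'
from h import *
print(env.state())
for n in('scene','top'):
    d=shot(n); cv2.imwrite('pics/%s1.png'%n,d['image']); print(n,d['fx'],d['cx'],d['cy'],d['rvec'],d['tvec'])
E
```

```text
{'t': 0.0, 'joints': array([ 1.03945685e+00,  4.91545390e-01,  1.55941584e+00, -1.61220212e-05,
        1.09173402e+00, -1.05577380e-01]), 'qvel': array([ 0.00163621,  0.00093236, -0.00023226, -0.00086286,  0.00029493,
        0.00080902]), 'tau': array([ 3.25942392e-05, -6.12653518e+01, -2.58174241e+01,  6.92112115e-02,
        4.82312625e-02, -1.60038308e-04]), 'eef_pos': array([257.9834912, 569.0106251, 214.0821353]), 'tcp_rot': array([-3.14049469e+00, -1.01973789e-04,  2.71583794e+00]), 'ft_force': array([-0.60215485,  0.22646904, -0.42843086]), 'moment': array([-0.03931097,  0.02113505,  0.0127871 ]), 'opening': 0.9991922855190458}
scene 380.7240506498924 281.007356645182 208.1593509867195 [ 0.87447192  2.52235235 -1.07328196] [ 459.71950813 -169.4789012   994.06664688]
top 480.20660743699597 280.90904651636066 208.75790220532602 [ 2.15481907 -2.03499305  0.23212916] [-22.4675246  611.46902836 800.19410793]
```

View pics/top1.png

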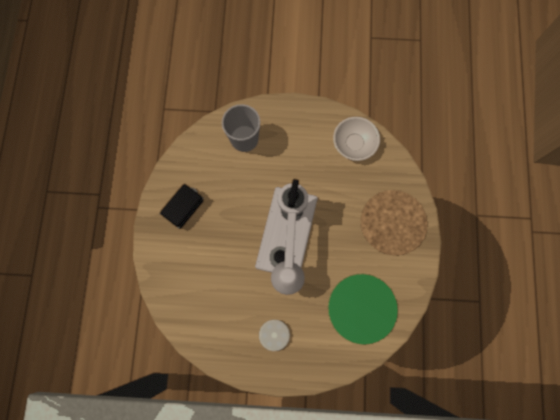

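View pics/scene1.png

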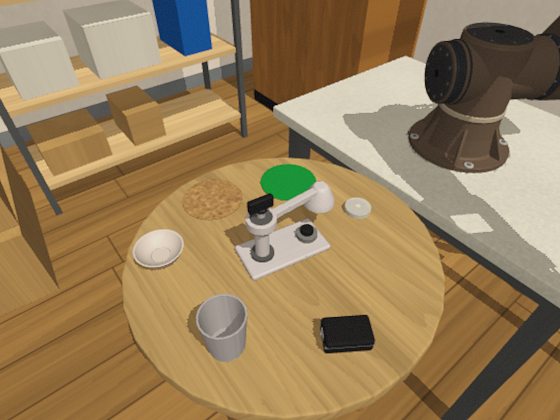

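Top view: the cork mat is at (394,222) and the green decoy disc at (363,309). The only black box is the case at (182,206). The screw bar is near (294,192), the lamp head at (287,279), the switch at (280,257) and the wheel at (275,335). The cup is at (241,128) and the dish at (356,139). I'll measure these and check them in a close crop.

```bash
python3 - <<'E'
from h import *
d=load('top'); np.set_printoptions(precision=1,suppress=True)
for n,u,v in [('case',182,206),('mat',394,222),('green',363,309),('screw',294,190),('head',287,279),('switch',280,257),('wheel',275,335),('cup',241,128),('dish',356,139),('table',220,300)]:
    print(n,P(d,u,v))
c=cloud(d); im=d['image'].astype(int)
def blob(n,m):
    k,l,s,_=cv2.connectedComponentsWithStats(m.astype(np.uint8)); i=1+np.argmax(s[1:,4])
    v,u=np.where(l==i); p=c[v,u]; r=cv2.minAreaRect(p[:,:2].astype(np.float32)); print(n,len(u),'rect',r,'z',np.median(p[:,2]),'cen',np.median(p,0)); return l==i
U,V=np.meshgrid(np.arange(560),np.arange(420))
def box(a,b,e,f): return (U>a)&(U<b)&(V>e)&(V<f)
blob('case',box(150,215,175,240)&(c[...,2]>26))
blob('casetop',box(150,215,175,240)&(im.max(2)<45)&(c[...,2]>26))
blob('screw',box(270,320,165,225)&(c[...,2]>135)&(c[...,2]<160))
blob('hub',box(270,320,165,225)&(c[...,2]>102)&(c[...,2]<112))
blob('arm',box(270,310,205,300)&(c[...,2]>95)&(c[...,2]<115))
blob('base',box(245,330,180,290)&(c[...,2]>8)&(c[...,2]<16))
blob('wheel',box(255,295,315,355)&(c[...,2]>8))
hsv=cv2.cvtColor(d['image'],cv2.COLOR_BGR2HSV)
blob('mat',box(350,440,180,265)&(c[...,2]>2)&(c[...,2]<8))
a=cv2.resize(d['image'][165:300,140:320],None,fx=4,fy=4,interpolation=cv2.INTER_CUBIC)
cv2.imwrite('pics/crop1.png',a)
E
```

```text
case [615.  200.6  33.9]
mat [ 613.  -206.7    6. ]
green [ 444.4 -150.     5.3]
screw [625.9  -8.6 151.7]
head [482.7  -5.2 110.4]
switch [528.5   9.5  36.2]
wheel [388.5  10.6  13.5]
cup [790.6 104.2   5.5]
dish [ 779.6 -129.4    6.6]
table [445.7 117.7   1.5]
case 990 rect ((539.94873046875, 100.54957580566406), (314.24432373046875, 78.20491790771484), 52.82170867919922) z 33.09503505820557 cen [617.7 204.2  33.1]
casetop 873 rect ((537.5389404296875, 98.915771484375), (309.308349609375, 73.95439910888672), 52.379486083984375) z 33.250944194510254 cen [616.8 202.8  33.3]
screw 205 rect ((623.39697265625, -6.621959686279297), (11.943477630615234, 44.598388671875), 82.54255676269531) z 150.89882839004284 cen [621.9  -6.5 150.9]
hub 578 rect ((615.8030395507812, -2.4941864013671875), (52.8393669128418, 70.84623718261719), 62.09910202026367) z 109.32202319217004 cen [615.1  -6.5 109.3]
arm 1049 rect ((539.041259765625, -7.152536392211914), (143.9390106201172, 45.716758728027344), 0.019481487572193146) z 107.4675276073667 cen [516.7  -5.7 107.5]
base 1172 rect ((585.2706298828125, 19.940441131591797), (46.999820709228516, 163.31536865234375), 79.60448455810547) z 13.235723414677292 cen [574.2  29.2  13.2]
wheel 746 rect ((389.3177185058594, 13.424991607666016), (54.90482711791992, 53.09450912475586), 3.714447259902954) z 13.35314377479897 cen [389.   13.3  13.4]
mat 3778 rect ((612.0908203125, -209.86962890625), (157.42906188964844, 159.70875549316406), 10.559778213500977) z 4.937191323895486 cen [ 614.5 -205.2    4.9]
```

View pics/crop1.png

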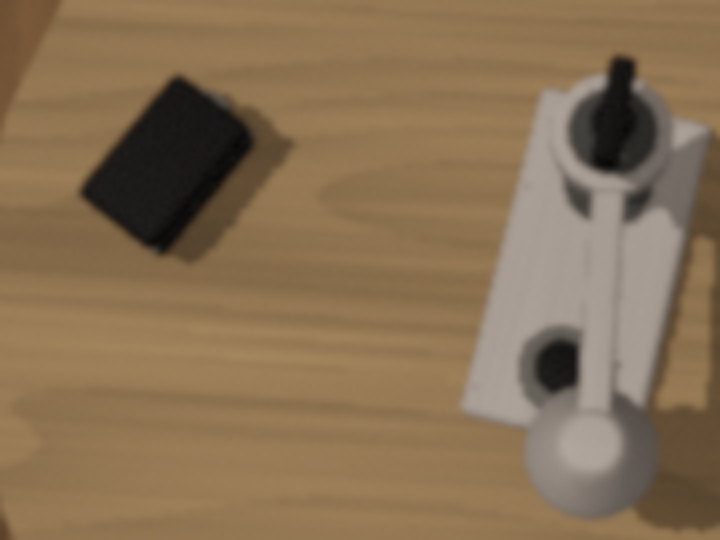

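The crop shows the case's top face with corners at about (178,75), (250,130), (158,245) and (82,190), and the grey clasp at its upper right (220,98). It is the right object. Next I'll fit the case, mat, hub and arm.

```bash
python3 - <<'E'
from h import *
d=load('top'); np.set_printoptions(precision=1,suppress=True)
c=cloud(d); im=d['image']
def rect(n,m):
    r=cv2.minAreaRect(c[m][:,:2].astype(np.float32)); print(n,m.sum(),r)
near=lambda x,y,r:(np.hypot(c[...,0]-x,c[...,1]-y)<r)
m=near(616,202,60)&(c[...,2]>31)&(c[...,2]<37); rect('case',m)
print([P(d,140+u/4,165+v/4,32)[:2] for u,v in [(178,75),(250,130),(158,245),(82,190)]],'clasp',P(d,140+220/4,165+98/4,16))
rect('screw',near(622,-6.5,40)&(c[...,2]>146)&(c[...,2]<156))
# mat: colour edge via saturation
m=near(613,-206,75)&(c[...,2]>3.2)&(c[...,2]<7.5); rect('mat',m); print(np.percentile(c[m][:,:2],[1,50,99],axis=0))
print('mat px', P(d,394,222,4),[P(d,u,v,4) for u,v in [(360,222),(428,222),(394,190),(394,256)]])
# arm line
m=(c[...,2]>103)&(c[...,2]<112)&(abs(c[...,1]+6)<15)&(c[...,0]<590)&(c[...,0]>520); rect('arm',m)
q=c[m][:,:2]; print(q.mean(0),np.polyfit(q[:,0],q[:,1],1))
m=near(615,-6,40)&(c[...,2]>104)&(c[...,2]<111)&(c[...,0]>598); print(cv2.minEnclosingCircle(c[m][:,:2].astype(np.float32)))
m=near(530,13,22)&(c[...,2]>15)&(c[...,2]<60); rect('sw',m);print(np.percentile(c[m][:,2],[5,50,95]))
E
```

```text
case 828 ((618.3800048828125, 204.9033203125), (47.997886657714844, 75.0730209350586), 56.641944885253906)
[array([659.5, 200.8]), array([634.3, 163.7]), array([576.2, 201.6]), array([600.5, 240.3])] clasp [653.5 182.8  16. ]
screw 189 ((623.3967895507812, -6.5993499755859375), (11.879409790039062, 44.60044860839844), 82.62380981445312)
mat 2946 ((611.340087890625, -207.2008056640625), (146.4810333251953, 144.38563537597656), 85.41886901855469)
[[ 550.9 -268.6]
 [ 612.8 -205.2]
 [ 675.5 -142.9]]
mat px [ 613.4 -207.2    4. ] [array([ 609.7, -141.3,    4. ]), array([ 617.2, -273.1,    4. ]), array([ 677.9, -206.9,    4. ]), array([ 547. , -207.5,    4. ])]
arm 329 ((555.0184936523438, -5.915807247161865), (13.942232131958008, 69.98932647705078), 89.36105346679688)
[554.8  -5.8] [-0. -1.]
((624.1527099609375, -6.428836822509766), 27.163902282714844)
sw 260 ((531.5391235351562, 17.34011459350586), (37.7587776184082, 30.120420455932617), 3.0758962631225586)
[22.6 30.3 37.1]
```

```bash
cat >> h.py <<'E'
def go(*targets):
    "targets (x,y,z mm, yaw deg) -> rows values in current tool frame"
    s=env.state(); p=s['eef_pos']; y=s['tcp_rot'][2]
    from scipy.spatial.transform import Rotation as Ro
    R=Ro.from_euler('xyz',s['tcp_rot']).as_matrix()
    print('t %.1f'%s['t'],p.round(1),'yaw %.1f'%np.degrees(y),'j6 %.2f'%s['joints'][5],'f',s['ft_force'].round(1),'open %.2f'%s['opening'])
    for x in targets:
        print(x,(R.T@(np.array(x[:3])-p)/1000).round(4), 'turn %.4f'%-((np.radians(x[3])-y+np.pi)%(2*np.pi)-np.pi))
E
python3 -c "
from h import *
go((618,204.5,110,146.6),(618,204.5,4,146.6))"
```

```text
t 0.1 [258.  569.  214.1] yaw 155.6 j6 -0.11 f [ 0.  -0.3  0.1] open 1.00
(618, 204.5, 110, 146.6) [-0.4784 -0.1832  0.1042] turn 0.1572
(618, 204.5, 4, 146.6) [-0.4784 -0.1831  0.2102] turn 0.1572
```

```bash
python3 -m pendant '[[[1,-0.045,-0.017,0,0],[1,-0.09,-0.034,0,0],[1,-0.135,-0.052,0,0.05],[1,-0.18,-0.07,0,0.1],[1,-0.225,-0.087,0.01,0.157],[1,-0.27,-0.104,0.02,0.157],[1,-0.315,-0.121,0.03,0.157],[1,-0.36,-0.138,0.04,0.157]]]'; python3 -c "
from h import *
go((618,204.5,110,146.6),(618,204.5,4,146.6))"
```

```text
t: 0.9
eef_pos: [530.1, 293.2, 174.1]
tcp_rot: [-3.141, -0.0, 2.559]
ft_force: [-0.1, 1.2, 0.1]
opening: 0.998
t 0.9 [530.1 293.2 174.1] yaw 146.6 j6 -0.59 f [-0.1  1.2  0.1] open 1.00
(618, 204.5, 110, 146.6) [-0.1222 -0.0256  0.0641] turn 0.0001
(618, 204.5, 4, 146.6) [-0.1222 -0.0256  0.1701] turn 0.0001
```

```bash
python3 -m pendant '[[[1,-0.04,-0.008,0.01,0],[1,-0.08,-0.017,0.03,0],[1,-0.122,-0.0255,0.05,0],[1,-0.122,-0.0255,0.07,0],[1,-0.122,-0.0255,0.08,0],[1,-0.122,-0.0255,0.08,0],[1,-0.122,-0.0255,0.08,0],[1,-0.122,-0.0255,0.08,0]]]'; python3 -c "
from h import *
go((618,204.5,4,146.6))
a=shot('top')['image'][150:270,110:260];b=shot('scene')['image'][230:400,260:440]
a=cv2.resize(a,(400,320));b=cv2.resize(b,(400,320));cv2.imwrite('pics/c2.png',np.hstack([a,b]))"
```

```text
t: 1.7
eef_pos: [616.9, 207.3, 95.9]
tcp_rot: [3.14, 0.001, 2.56]
ft_force: [-0.3, -0.1, 0.0]
opening: 1.005
t 1.7 [616.9 207.3  95.9] yaw 146.7 j6 -0.77 f [-0.3 -0.1  0. ] open 1.00
(618, 204.5, 4, 146.6) [-0.0024 -0.0018  0.0919] turn 0.0013
```

View pics/c2.png

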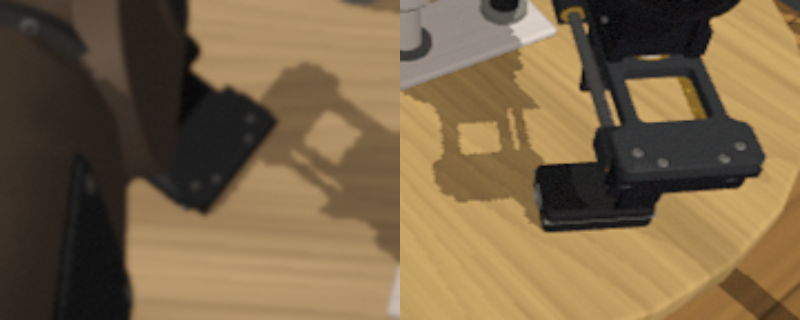

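The left crop shows the gripper covering the case. In the right crop the fingers straddle the case's short axis, with the clasp end at the left. I'll go down and grip.

```bash
python3 -m pendant '[[[1,-0.0024,-0.0018,0.03,0],[1,-0.0024,-0.0018,0.06,0],[1,-0.0024,-0.0018,0.08,0],[1,-0.0024,-0.0018,0.09,0],[1,-0.0024,-0.0018,0.0905,0],[0,-0.0024,-0.0018,0.0905,0],[0,-0.0024,-0.0018,0.0905,0],[0,-0.0024,-0.0018,0.0905,0]]]'; python3 -c "
from h import *
go((618,204.5,210,146.6))"
```

```text
t: 2.6
eef_pos: [618.3, 203.7, 5.3]
tcp_rot: [3.14, 0.001, 2.559]
ft_force: [0.2, -0.0, 1.2]
opening: 0.803
t 2.6 [618.3 203.7   5.3] yaw 146.6 j6 -0.77 f [ 0.2 -0.   1.2] open 0.80
(618, 204.5, 210, 146.6) [ 0.0005  0.0007 -0.2047] turn 0.0002
```

Waiting for the fingers to close, then lifting.

```bash
python3 -m pendant '[[[0,0,0,0,0],[0,0,0,0,0],[0,0,0,0,0],[0,0,0,0,0],[0,0,0,0,0],[0,0,0,-0.01,0],[0,0,0,-0.03,0],[0,0,0,-0.06,0]]]'; python3 -m pendant '[[[0,0,0,-0.03,0],[0,0,0,-0.07,0],[0,0,0,-0.11,0],[0,0,0,-0.14,0],[0,0,0,-0.14,0],[0,0,0,-0.14,0],[0,0,0,-0.14,0],[0,0,0,-0.14,0]]]'; python3 -c "
from h import *
go((612.5,-206.5,210,146.6))"
```

```text
t: 3.4
eef_pos: [617.1, 203.4, 64.1]
tcp_rot: [-3.14, -0.002, 2.559]
ft_force: [0.6, 0.7, -0.0]
opening: 0.506
t: 4.2
eef_pos: [617.4, 203.5, 202.9]
tcp_rot: [-3.14, -0.002, 2.559]
ft_force: [0.1, -0.8, -0.2]
opening: 0.506
t 4.2 [617.4 203.5 202.9] yaw 146.6 j6 -0.77 f [ 0.1 -0.8 -0.2] open 0.51
(612.5, -206.5, 210, 146.6) [-0.2216 -0.345  -0.007 ] turn 0.0001
```

```bash
python3 -m pendant '[[[0,-0.016,-0.025,-0.002,0],[0,-0.038,-0.06,-0.005,0],[0,-0.062,-0.096,-0.007,0],[0,-0.086,-0.134,-0.007,0],[0,-0.11,-0.171,-0.007,0],[0,-0.134,-0.209,-0.007,0],[0,-0.158,-0.246,-0.007,0],[0,-0.18,-0.28,-0.007,0]]]';  python3 -m pendant '[[[0,-0.018,-0.028,0,0],[0,-0.032,-0.05,0,0],[0,-0.041,-0.064,0,0],[0,-0.041,-0.064,0.02,0],[0,-0.041,-0.064,0.06,0],[0,-0.041,-0.064,0.1,0],[0,-0.041,-0.064,0.13,0],[0,-0.041,-0.064,0.13,0]]]';python3 -c "
from h import *
go((612.5,-206.5,30,146.6),(612.5,-206.5,9.8,146.6))
cv2.imwrite('pics/c3.png',cv2.resize(shot('scene')['image'][130:290,130:350],(770,560)))"
```

```text
t: 5.0
eef_pos: [613.5, -131.3, 210.2]
tcp_rot: [-3.141, -0.001, 2.558]
ft_force: [-0.4, 0.5, -0.7]
opening: 0.5
t: 5.8
eef_pos: [611.1, -204.0, 76.8]
tcp_rot: [-3.141, -0.008, 2.559]
ft_force: [-0.9, -0.6, -0.1]
opening: 0.503
t 5.8 [ 611.1 -204.    76.8] yaw 146.6 j6 -1.41 f [-0.9 -0.6 -0.1] open 0.50
(612.5, -206.5, 30, 146.6) [-0.0029 -0.0013  0.0467] turn 0.0005
(612.5, -206.5, 9.8, 146.6) [-0.0031 -0.0013  0.0669] turn 0.0005
```

View pics/c3.png

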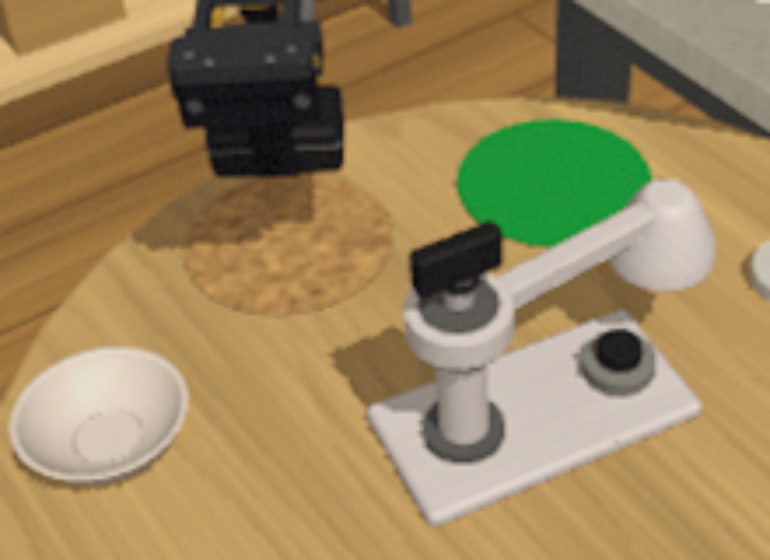

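The case is held at (275,145), above the cork mat centred near (290,240). I'll lower it to just above contact and release.

```bash
python3 -m pendant '[[[0,-0.003,-0.0013,0.02,0],[0,-0.003,-0.0013,0.045,0],[0,-0.003,-0.0013,0.06,0],[0,-0.003,-0.0013,0.0665,0],[0,-0.003,-0.0013,0.067,0],[0,-0.003,-0.0013,0.067,0],[0,-0.003,-0.0013,0.067,0],[0.6,-0.003,-0.0013,0.067,0]]]'; python3 -m pendant '[[[0.8,0,0,0,0],[1,0,0,0,0],[1,0,0,0,0],[1,0,0,0,0],[1,0,0,-0.03,0],[1,0,0,-0.06,0],[1,0,0,-0.1,0],[1,0,0,-0.14,0]]]';python3 -c "
from h import *
go((623.5,-6.5,200,-7.4))"
```

```text
t: 6.65
eef_pos: [615.2, -208.1, 15.0]
tcp_rot: [3.141, 0.001, 2.559]
ft_force: [0.7, -0.0, -0.7]
opening: 0.548
t: 7.45
eef_pos: [614.5, -207.9, 155.3]
tcp_rot: [-3.142, -0.001, 2.559]
ft_force: [0.2, 0.5, 0.4]
opening: 0.999
t 7.5 [ 614.5 -207.9  155.3] yaw 146.6 j6 -1.42 f [0.2 0.5 0.4] open 1.00
(623.5, -6.5, 200, -7.4) [ 0.1034  0.1731 -0.0446] turn 2.6879
```

```bash
python3 -m pendant '[[[0.6,0.01,0.017,-0.03,0.14],[0.6,0.02,0.034,-0.045,0.28],[0.6,0.03,0.051,-0.045,0.42],[0.6,0.043,0.072,-0.045,0.56],[0.6,0.056,0.093,-0.045,0.7],[0.6,0.069,0.115,-0.045,0.84],[0.6,0.082,0.136,-0.045,0.98],[0.6,0.095,0.159,-0.045,1.12]]]'; python3 -c "
from h import *
go((623.5,-6.5,190,-7.4))"
```

```text
t: 8.25
eef_pos: [622.8, -22.0, 199.1]
tcp_rot: [-3.142, -0.0, 1.433]
ft_force: [0.4, -0.1, 0.1]
opening: 0.598
t 8.2 [622.8 -22.  199.1] yaw 82.1 j6 -0.00 f [ 0.4 -0.1  0.1] open 0.60
(623.5, -6.5, 190, -7.4) [ 0.0155 -0.0015  0.0091] turn 1.5620
```

```bash
python3 -m pendant '[[[0.6,0.0155,-0.0015,0.009,0.14],[0.6,0.0155,-0.0015,0.009,0.28],[0.6,0.0155,-0.0015,0.009,0.42],[0.6,0.0155,-0.0015,0.009,0.56],[0.6,0.0155,-0.0015,0.009,0.7],[0.6,0.0155,-0.0015,0.009,0.84],[0.6,0.0155,-0.0015,0.009,0.98],[0.6,0.0155,-0.0015,0.009,1.12]]]'; python3 -m pendant '[[[0.6,0,0,0,0.14],[0.6,0,0,0,0.28],[0.6,0,0,0,0.4],[0.6,0,0,0,0.442],[0.6,0,0,0,0.442],[0.6,0,0,0,0.442],[0.6,0,0,0,0.442],[0.6,0,0,0,0.442]]]'; python3 -c "
from h import *
go((623.5,-6.5,123,-7.4))
d=shot('top');c=cloud(d)
m=(np.hypot(c[...,0]-612,c[...,1]+206)<60)&(c[...,2]>33)&(c[...,2]<45)
print(m.sum(),np.percentile(c[m][:,2],[5,50,95]),cv2.minAreaRect(c[m][:,:2].astype(np.float32)))
a=cv2.resize(d['image'][160:310,240:440],(400,300));b=cv2.resize(shot('scene')['image'][130:280,180:380],(400,300));cv2.imwrite('pics/c4.png',np.hstack([a,b]))"
```

```text
t: 9.05
eef_pos: [623.5, -7.4, 190.1]
tcp_rot: [-3.141, 0.0, 0.313]
ft_force: [1.0, 0.3, 0.5]
opening: 0.6
t: 9.85
eef_pos: [623.5, -7.4, 190.1]
tcp_rot: [-3.142, 0.0, -0.123]
ft_force: [0.1, -0.1, -0.3]
opening: 0.598
t 9.8 [623.5  -7.4 190.1] yaw -7.0 j6 1.58 f [ 0.1 -0.1 -0.3] open 0.60
(623.5, -6.5, 123, -7.4) [-0.0001 -0.0009  0.0671] turn 0.0066
980 [34.08244249 37.05589241 39.65440247] ((616.3402099609375, -206.9364471435547), (47.938751220703125, 78.05891418457031), 56.35148620605469)
```

View pics/c4.png

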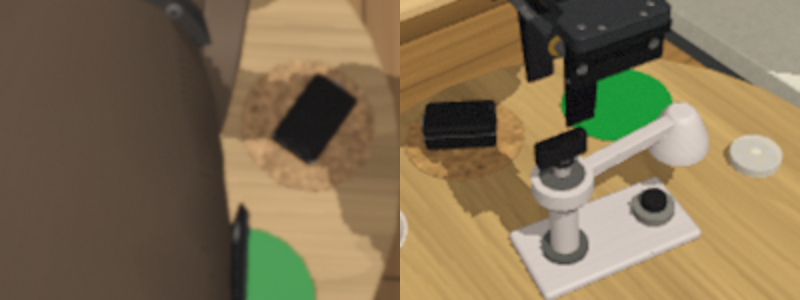

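The case lies flat near the centre of the cork mat, at (315,118) in the left crop, about 4 mm off. The fingers hang over the thumbscrew. I'll descend onto the bar and grip.

```bash
python3 -m pendant '[[[0.6,0,-0.0009,0.025,0.0066],[0.6,0,-0.0009,0.05,0.0066],[0.6,0,-0.0009,0.064,0.0066],[0.6,0,-0.0009,0.067,0.0066],[0.6,0,-0.0009,0.067,0.0066],[0.3,0,-0.0009,0.067,0.0066],[0,0,-0.0009,0.067,0.0066],[0,0,-0.0009,0.067,0.0066]]]'; python3 -m pendant '[[[0,0,0,0,0],[0,0,0,0,0],[0,0,0,0,0],[0,0,0,0,0],[0,0,0,0,0],[0,0,0,0,-0.03],[0,0,0,0,-0.08],[0,0,0,0,-0.15]]]'; python3 -c "
from h import *
go((623.5,-6.5,123,55.6)); print(env.state()['moment'])"
```

```text
t: 10.75
eef_pos: [623.9, -6.5, 123.9]
tcp_rot: [-3.141, -0.001, -0.13]
ft_force: [0.7, 0.7, 0.4]
opening: 0.404
t: 11.55
eef_pos: [623.6, -7.6, 123.3]
tcp_rot: [3.14, 0.0, 0.022]
ft_force: [-1.1, -7.9, 1.7]
opening: 0.185
t 11.6 [623.6  -7.6 123.3] yaw 1.3 j6 1.43 f [-1.1 -7.9  1.7] open 0.18
(623.5, -6.5, 123, 55.6) [-0.0001 -0.0011  0.0003] turn -0.9483
[-1.41713474  0.4435237  -0.20977948]
```

```bash
python3 -m pendant '[[[0,0,0.0,0,0],[0,0,0,0,0],[0,0,0,0,0],[0,0,0,0,0],[0,0,0,0,0],[0,0,0,0,0],[0,0,0,0,0],[0,0,0,0,0]]]'; python3 -c "
from h import *
go((623.5,-6.5,123,55.6)); print(env.state()['moment'])
d=shot('scene');cv2.imwrite('pics/c5.png',cv2.resize(d['image'][150:270,210:350],(700,600)))"
```

```text
t: 12.35
eef_pos: [623.6, -7.6, 123.3]
tcp_rot: [3.14, 0.0, 0.02]
ft_force: [-1.3, -7.3, 0.3]
opening: 0.186
t 12.3 [623.6  -7.6 123.3] yaw 1.2 j6 1.43 f [-1.3 -7.3  0.3] open 0.19
(623.5, -6.5, 123, 55.6) [-0.0001 -0.0011  0.0003] turn -0.9503
[-1.35773373  0.44638928 -0.10639487]
```

View pics/c5.png

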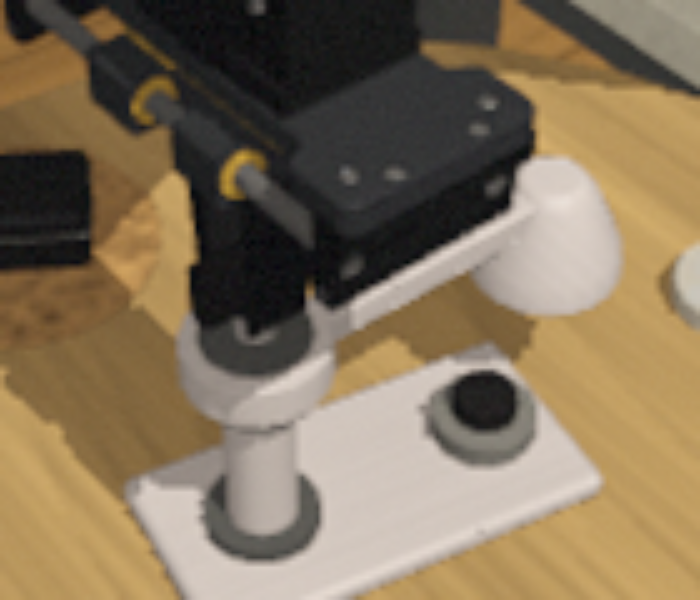

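The fingers are around the bar at (250,300), but the opening reads 0.185 (17.6 mm) where I expected 12 mm. I'll test with a small turn and watch the moment and the opening.

```bash
python3 -m pendant '[[[0,0,0.0,0,-0.03],[0,0,0,0,-0.06],[0,0,0,0,-0.09],[0,0,0,0,-0.12],[0,0,0,0,-0.15],[0,0,0,0,-0.18],[0,0,0,0,-0.21],[0,0,0,0,-0.21]]]'; python3 -c "
from h import *
go((623.5,-6.5,123,55.6)); print(env.state()['moment'])"
```

```text
t: 13.2
eef_pos: [623.6, -7.7, 123.3]
tcp_rot: [3.14, 0.0, 0.231]
ft_force: [-0.8, -7.3, 1.0]
opening: 0.185
t 13.2 [623.6  -7.7 123.3] yaw 13.2 j6 1.22 f [-0.8 -7.3  1. ] open 0.19
(623.5, -6.5, 123, 55.6) [ 0.0002 -0.0012  0.0003] turn -0.7394
[-1.45559463  0.42157433 -0.15041037]
```

```bash
python3 -m pendant '[[[0,0,0.0,0,-0.1],[0,0,0,0,-0.2],[0,0,0,0,-0.3],[0,0,0,0,-0.4],[0,0,0,0,-0.5],[0,0,0,0,-0.6],[0,0,0,0,-0.7],[0,0,0,0,-0.7]]]'; python3 -m pendant '[[[0.3,0,0.0,0,-0],[0.6,0,0,0,0],[0.6,0,0,0,-0],[0.6,0,0,0,-0],[0.6,0,0,-0.02,0],[0.6,0,0,-0.06,0],[0.6,0,0,-0.1,0],[0.6,0,0,-0.1,0]]]'; python3 -c "
from h import *
go((543,-6.5,190,0)); print(env.state()['moment'])
d=shot('scene');cv2.imwrite('pics/c6.png',cv2.resize(d['image'][150:270,210:350],(700,600)))"
```

```text
t: 14.0
eef_pos: [623.7, -7.8, 123.3]
tcp_rot: [3.14, 0.001, 0.933]
ft_force: [-0.1, -7.5, 0.8]
opening: 0.184
t: 14.8
eef_pos: [625.5, -6.5, 228.5]
tcp_rot: [3.134, -0.004, 0.93]
ft_force: [0.1, -0.1, -0.7]
opening: 0.601
t 14.8 [625.5  -6.5 228.5] yaw 53.3 j6 0.52 f [ 0.1 -0.1 -0.7] open 0.60
(543, -6.5, 190, 0) [-0.0495 -0.0664  0.0378] turn 0.9305
[-0.13628998  0.14259501 -0.03597572]
```

View pics/c6.png

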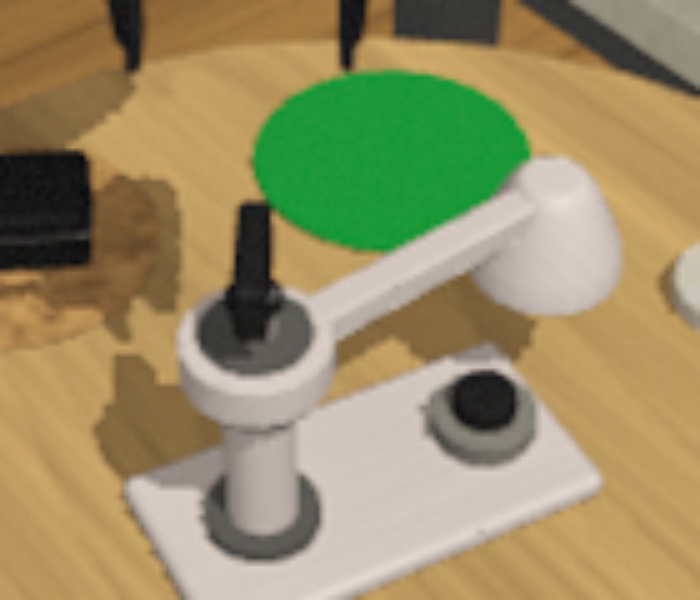

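The bar now points towards about (253,205), clearly turned. I'll measure its angle and axis from the scene cloud, along with the switch.

```bash
python3 -c "
from h import *
d=load('scene');c=cloud(d)
m=(np.hypot(c[...,0]-623,c[...,1]+7)<40)&(c[...,2]>145)&(c[...,2]<156)
print(m.sum(),cv2.minAreaRect(c[m][:,:2].astype(np.float32)))
print('case',P(d,210+45/5,150+195/5)) 
print('arm',[P(d,210+u/5,150+v/5) for u,v in [(360,295),(420,262),(480,228)]])
print('switch',[P(d,210+u/5,150+v/5) for u,v in [(484,393),(470,390),(500,393)]])
m=(np.hypot(c[...,0]-530,c[...,1]-13)<35)&(c[...,2]>29)&(c[...,2]<50)
print('sw',m.sum(),cv2.minEnclosingCircle(c[m][:,:2].astype(np.float32)),np.percentile(c[m][:,2],[5,50,95]))
"
```

```text
147 ((623.9535522460938, -7.749204635620117), (45.84693145751953, 11.493755340576172), 53.44997024536133)
case [ 603.6540275  -189.7231571    34.42228812]
arm [array([582.09347085,  -3.90009916, 103.87745359]), array([555.12593448,  -3.71807772, 104.2258101 ]), array([526.2573264 ,  -4.52441696, 103.8602687 ])]
switch [array([531.4813142 ,   9.41385997,  32.05898671]), array([535.18077773,   5.47181696,  32.85251672]), array([526.71689498,  13.22699584,  32.12841757])]
sw 112 ((530.7274780273438, 9.064888954162598), 13.352090835571289) [30.10790644 32.24519984 33.91339921]
```

Bar at 53.5°, so the screw was backed off 1.06 rad from −7.4°. That frees the arm and stays under a quarter turn. Next is the lamp arm.

```bash
python3 -m pendant '[[[0.5,-0.01,-0.014,0.005,0.12],[0.5,-0.02,-0.027,0.01,0.24],[0.5,-0.03,-0.04,0.02,0.36],[0.5,-0.04,-0.054,0.03,0.48],[0.5,-0.0495,-0.0664,0.0378,0.6],[0.5,-0.0495,-0.0664,0.0378,0.72],[0.5,-0.0495,-0.0664,0.0378,0.84],[0.5,-0.0495,-0.0664,0.0378,0.945]]]'; python3 -c "
from h import *
go((543.7,-6.3,84,-1))"
```

```text
t: 15.65
eef_pos: [540.2, -6.4, 184.2]
tcp_rot: [-3.141, 0.002, -0.02]
ft_force: [-0.4, 0.2, 0.6]
opening: 0.497
t 15.7 [540.2  -6.4 184.2] yaw -1.1 j6 1.46 f [-0.4  0.2  0.6] open 0.50
(543.7, -6.3, 84, -1) [ 3.700e-03 -1.000e-04  1.002e-01] turn -0.0021
```

```bash
python3 -m pendant '[[[0.5,0.002,0,0.02,0],[0.5,0.0037,0,0.05,0],[0.5,0.0037,0,0.08,0],[0.5,0.0037,0,0.095,0],[0.5,0.0037,0,0.1,0],[0.3,0.0037,0,0.1,0],[0,0.0037,0,0.1,0],[0,0.0037,0,0.1,0]]]'; python3 -m pendant '[[[0,0,0,0,0],[0,0,0,0,0],[0,0,0,0,0],[0,0,0,0,0],[0,0,0,0,0],[0,0,0,0,0],[0,0,0,0,0],[0,0,0,0,0]]]'; python3 -c "
from h import *
s=env.state(); print(s['moment'])
A=np.array([623.7,-7.8]); p=s['eef_pos']; v=p[:2]-A; r=np.hypot(*v); a0=np.degrees(np.arctan2(v[1],v[0])); print('r',r,'ang',a0)
tg=np.degrees(np.arctan2(-207+7.5,616-623.7))%360; print('target',tg)
T=tg-(a0%360); y0=np.degrees(s['tcp_rot'][2])
go(*[(A[0]+r*np.cos(np.radians(a0+T*k/14)),A[1]+r*np.sin(np.radians(a0+T*k/14)),p[2],y0+T*k/14) for k in range(1,15)])"
```

```text
t: 16.45
eef_pos: [544.9, -6.6, 86.2]
tcp_rot: [3.142, -0.001, -0.015]
ft_force: [-0.1, -0.4, -0.1]
opening: 0.302
t: 17.25
eef_pos: [544.8, -6.6, 85.8]
tcp_rot: [3.142, -0.001, -0.015]
ft_force: [-0.7, -0.7, 5.7]
opening: 0.145
[ 0.00842433  0.32849499 -0.01589921]
r 78.95230121340943 ang 179.10526856912395
target 267.78968107564606
t 17.2 [544.8  -6.6  85.8] yaw -0.8 j6 1.45 f [-0.7 -0.7  5.7] open 0.14
(np.float64(545.1032811615585), np.float64(-15.284761500802482), np.float64(85.80549823409054), np.float64(5.487318485948696)) [0.0005 0.0087 0.    ] turn -0.1106
(np.float64(546.4089807231646), np.float64(-23.910996432275468), np.float64(85.80549823409054), np.float64(11.821919379271703)) [0.0019 0.0173 0.    ] turn -0.2211
(np.float64(548.6584800375507), np.float64(-32.340500170498736), np.float64(85.80549823409054), np.float64(18.15652027259471)) [0.0043 0.0257 0.    ] turn -0.3317
(np.float64(551.8243104943055), np.float64(-40.47034014169293), np.float64(85.80549823409054), np.float64(24.49112116591772)) [0.0076 0.0338 0.    ] turn -0.4422
(np.float64(555.867814173914), np.float
[... 876 characters left out ...]
2.49872652585576)) [0.0435 0.0706 0.    ] turn -1.1056
(np.float64(595.1307665579153), np.float64(-81.40207040175297), np.float64(85.80549823409054), np.float64(68.83332741917877)) [0.0515 0.0741 0.    ] turn -1.2162
(np.float64(603.4260466938117), np.float64(-84.10486671393528), np.float64(85.80549823409054), np.float64(75.16792831250179)) [0.0598 0.0767 0.    ] turn -1.3267
(np.float64(611.9688918417532), np.float64(-85.87590517100936), np.float64(85.80549823409054), np.float64(81.5025292058248)) [0.0684 0.0783 0.0001] turn -1.4373
(np.float64(620.6549854173023), np.float64(-86.69355964262286), np.float64(85.80549823409054), np.float64(87.8371300991478)) [0.0771 0.079  0.0001] turn -1.5478
```

```bash
python3 -m pendant '[[[0,0.0005,0.0087,0,-0.11],[0,0.0019,0.0173,0,-0.221],[0,0.0043,0.0257,0,-0.332],[0,0.0076,0.0338,0,-0.442],[0,0.0117,0.0415,0,-0.553],[0,0.0167,0.0486,0,-0.663],[0,0.0224,0.0552,0,-0.774],[0,0.0224,0.0552,0,-0.774]]]'; python3 -c "
from h import *
s=env.state();print(s['moment'],s['ft_force'])
go((620.6,-86.7,85.8,87.8))"
```

```text
t: 18.05
eef_pos: [566.9, -62.6, 85.8]
tcp_rot: [3.141, -0.001, 0.761]
ft_force: [-0.9, 0.8, 8.7]
opening: 0.144
[0.2041986  0.31055453 0.14082864] [-0.91000697  0.78608196  8.69392879]
t 18.1 [566.9 -62.6  85.8] yaw 43.6 j6 0.58 f [-0.9  0.8  8.7] open 0.14
(620.6, -86.7, 85.8, 87.8) [0.0223 0.0545 0.0001] turn -0.7712
```

```bash
python3 -m pendant '[[[0,0.0005,0.0087,0,-0.11],[0,0.0019,0.0173,0,-0.221],[0,0.0043,0.0257,0,-0.332],[0,0.0076,0.0338,0,-0.442],[0,0.0117,0.0415,0,-0.553],[0,0.0167,0.0486,0,-0.663],[0,0.0223,0.0548,0,-0.772],[0,0.0223,0.0548,0,-0.772]]]'; python3 -m pendant '[[[0,0,0,0,0],[0,0,0,0,0],[0,0,0,0,0],[0.3,0,0,0,0],[0.6,0,0,0,0],[0.6,0,0,0,0],[0.6,0,0,-0.03,0],[0.6,0,0,-0.07,0]]]'; python3 -c "
from h import *
go((623.7,-8,200,53.4))"
```

```text
t: 18.85
eef_pos: [621.0, -86.8, 85.8]
tcp_rot: [3.14, 0.001, 1.532]
ft_force: [-0.2, -3.6, 7.8]
opening: 0.145
t: 19.65
eef_pos: [618.9, -86.1, 154.1]
tcp_rot: [-3.137, -0.001, 1.53]
ft_force: [1.3, 0.3, 0.5]
opening: 0.509
t 19.6 [618.9 -86.1 154.1] yaw 87.7 j6 -0.20 f [1.3 0.3 0.5] open 0.51
(623.7, -8, 200, 53.4) [ 0.0783  0.0014 -0.0458] turn 0.5985
```

```bash
python3 -m pendant '[[[0.6,0,0,-0.046,0.1],[0.6,0.015,0,-0.046,0.2],[0.6,0.035,0.001,-0.046,0.3],[0.6,0.055,0.0014,-0.046,0.4],[0.6,0.07,0.0014,-0.046,0.5],[0.6,0.0783,0.0014,-0.046,0.5985],[0.6,0.0783,0.0014,-0.046,0.5985],[0.6,0.0783,0.0014,-0.046,0.5985]]]'; python3 -c "
from h import *
go((623.7,-8,124,53.4))
d=shot('scene');c=cloud(d)
m=(np.hypot(c[...,0]-623,c[...,1]+7)<40)&(c[...,2]>145)&(c[...,2]<156)
print('bar',m.sum(),cv2.minAreaRect(c[m][:,:2].astype(np.float32)))
m=(c[...,2]>101)&(c[...,2]<110)&(abs(c[...,0]-620)<30)&(c[...,1]<-40)&(c[...,1]>-105)
q=c[m];print('arm',m.sum(),cv2.minAreaRect(q[:,:2].astype(np.float32)))
m=(np.hypot(c[...,0]-612,c[...,1]+206)<60)&(c[...,2]>33)&(c[...,2]<45)
print('case',m.sum(),cv2.minAreaRect(c[m][:,:2].astype(np.float32)))
cv2.imwrite('pics/c7.png',cv2.resize(d['image'][140:270,170:340],(765,585)))"
```

```text
t: 20.45
eef_pos: [624.4, -8.4, 201.1]
tcp_rot: [-3.141, 0.0, 0.936]
ft_force: [0.5, -0.6, 0.6]
opening: 0.595
t 20.4 [624.4  -8.4 201.1] yaw 53.6 j6 0.52 f [ 0.5 -0.6  0.6] open 0.60
(623.7, -8, 124, 53.4) [-0.0001 -0.0007  0.0771] turn 0.0036
bar 146 ((624.0274658203125, -7.650522232055664), (46.32332229614258, 11.462104797363281), 53.35696029663086)
arm 201 ((621.62548828125, -72.65923309326172), (64.22972869873047, 13.93461799621582), 88.53976440429688)
case 225 ((630.9261474609375, -217.1250457763672), (44.949317932128906, 38.21050262451172), 53.59944534301758)
```

View pics/c7.png

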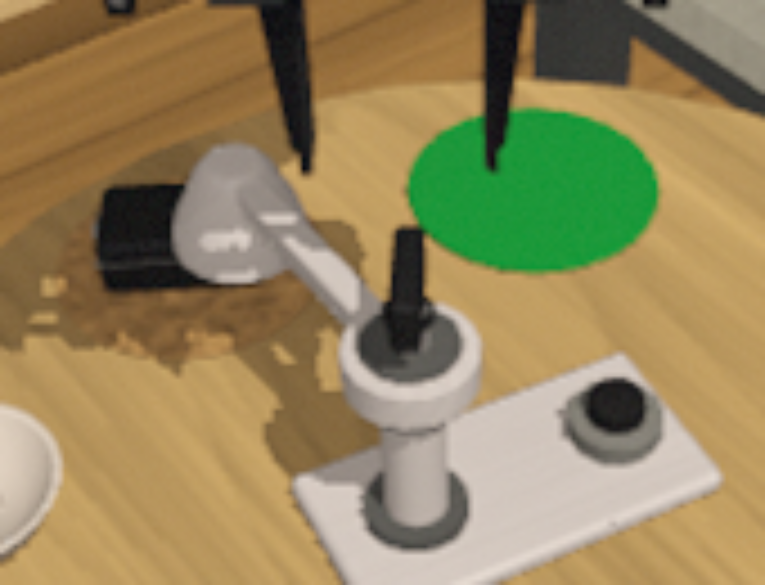

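The arm passes over the case: its direction is 268.5° and the aim error about 3 mm. I'll grip the bar at 53.4° and tighten.

```bash
python3 -m pendant '[[[0.6,0,-0.0007,0.025,0.0036],[0.6,0,-0.0007,0.055,0.0036],[0.6,0,-0.0007,0.072,0.0036],[0.6,0,-0.0007,0.077,0.0036],[0.6,0,-0.0007,0.077,0.0036],[0.3,0,-0.0007,0.077,0.0036],[0,0,-0.0007,0.077,0.0036],[0,0,-0.0007,0.077,0.0036]]]'; python3 -m pendant '[[[0,0,0,0,0],[0,0,0,0,0],[0,0,0,0,0],[0,0,0,0,0],[0,0,0,0,0],[0,0,0,0,0.05],[0,0,0,0,0.12],[0,0,0,0,0.2]]]'; python3 -c "
from h import *
go((623.7,-8,124,-7.4));print(env.state()['moment'])"
```

```text
t: 21.3
eef_pos: [624.3, -8.0, 125.2]
tcp_rot: [3.14, -0.001, 0.929]
ft_force: [-0.5, 0.5, 0.1]
opening: 0.405
t: 22.1
eef_pos: [623.9, -7.8, 124.5]
tcp_rot: [-3.142, -0.0, 0.727]
ft_force: [-1.4, 0.9, 2.7]
opening: 0.185
t 22.1 [623.9  -7.8 124.5] yaw 41.6 j6 0.73 f [-1.4  0.9  2.7] open 0.18
(623.7, -8, 124, -7.4) [-0.0003  0.      0.0005] turn 0.8558
[0.15891741 0.4217461  0.15127524]
```

```bash
python3 -m pendant '[[[0,0,0,0,0.12],[0,0,0,0,0.24],[0,0,0,0,0.36],[0,0,0,0,0.48],[0,0,0,0,0.6],[0,0,0,0,0.7],[0,0,0,0,0.8],[0,0,0,0,0.84]]]'; python3 -m pendant '[[[0,0,0,0,0.02],[0,0,0,0,0.04],[0,0,0,0,0.05],[0,0,0,0,0.06],[0,0,0,0,0.07],[0,0,0,0,0.07],[0,0,0,0,0.07],[0,0,0,0,0.07]]]'; python3 -c "
from h import *
go((623.7,-8,124,-7.4));print(env.state()['moment'])"
```

```text
t: 22.9
eef_pos: [623.9, -7.8, 124.5]
tcp_rot: [-3.142, 0.0, -0.114]
ft_force: [-2.2, 1.6, 3.5]
opening: 0.183
t: 23.7
eef_pos: [623.9, -7.8, 124.4]
tcp_rot: [-3.141, 0.0, -0.181]
ft_force: [-2.1, 1.9, 4.6]
opening: 0.187
t 23.7 [623.9  -7.8 124.4] yaw -10.4 j6 1.63 f [-2.1  1.9  4.6] open 0.19
(623.7, -8, 124, -7.4) [-0.0002  0.0002  0.0004] turn -0.0518
[0.33534764 0.67742187 0.26901663]
```

```bash
python3 -m pendant '[[[0,0,0,0,0.02],[0,0,0,0,0.04],[0,0,0,0,0.06],[0,0,0,0,0.06],[0,0,0,0,0.06],[0,0,0,0,0.06],[0,0,0,0,0.06],[0,0,0,0,0.06]]]'; python3 -c "
from h import *
go((623.7,-8,124,-7.4));print(env.state()['moment'])"; python3 -m pendant '[[[0.1,0,0,0,0],[0.3,0,0,0,0],[0.6,0,0,0,0],[0.6,0,0,0,0],[0.6,0,0,0,0],[0.6,0,0,-0.03,0],[0.6,0,0,-0.07,0],[0.6,0,0,-0.1,0]]]'; python3 -c "
from h import *
go((530.5,12,60,-12))
d=shot('scene');c=cloud(d)
m=(np.hypot(c[...,0]-623,c[...,1]+7)<40)&(c[...,2]>145)&(c[...,2]<156)
print('bar',m.sum(),cv2.minAreaRect(c[m][:,:2].astype(np.float32)))
m=(c[...,2]>101)&(c[...,2]<110)&(abs(c[...,0]-620)<30)&(c[...,1]<-40)&(c[...,1]>-105)
q=c[m];print('arm',m.sum(),cv2.minAreaRect(q[:,:2].astype(np.float32)))
b=d['image'].max(2)
m=(np.hypot(c[...,0]-530,c[...,1]-12)<30)&(b<50)&(c[...,2]>25)&(c[...,2]<50)
print('sw',m.sum(),cv2.minEnclosingCircle(c[m][:,:2].astype(np.float32)),np.percentile(c[m][:,2],[5,50,95]))
"
```

```text
t: 24.5
eef_pos: [625.1, -8.1, 124.5]
tcp_rot: [-3.141, -0.003, -0.241]
ft_force: [5.5, -0.7, 0.4]
opening: 0.186
t 24.5 [625.1  -8.1 124.5] yaw -13.8 j6 1.69 f [ 5.5 -0.7  0.4] open 0.19
(623.7, -8, 124, -7.4) [-0.0014  0.0002  0.0005] turn -0.1118
[-0.04381523 -0.94120482 -0.15811418]
t: 25.3
eef_pos: [624.0, -7.9, 226.2]
tcp_rot: [-3.141, -0.001, -0.241]
ft_force: [0.2, 0.2, 0.1]
opening: 0.601
t 25.3 [624.   -7.9 226.2] yaw -13.8 j6 1.69 f [0.2 0.2 0.1] open 0.60
(530.5, 12, 60, -12) [-0.0957  0.003   0.1662] turn -0.0314
bar 161 ((624.474365234375, -7.577027320861816), (12.364038467407227, 44.90253448486328), 79.80167388916016)
arm 167 ((621.3328247070312, -73.15077209472656), (63.48206329345703, 14.214598655700684), 87.10824584960938)
sw 113 ((531.6043701171875, 10.04162883758545), 12.53101921081543) [26.34883775 32.05966633 33.84180931]
```

Bar at −10° ±2°, within error of its tight angle, and pushing further only made the jaws slip, so it is against the stop. The arm is at 267.1°, still on the case. Next the switch at (531,10.5), top about 32 mm. It is 95 mm from the axis, as specified.

```bash
python3 -m pendant '[[[0.3,-0.02,0,0,0],[0,-0.045,0.001,0,-0.0],[0,-0.07,0.0015,0.02,-0.03],[0,-0.09,0.002,0.05,-0.03],[0,-0.0952,0.0016,0.09,-0.03],[0,-0.0952,0.0016,0.125,-0.03],[0,-0.0952,0.0016,0.15,-0.03],[0,-0.0952,0.0016,0.166,-0.03]]]'; python3 -m pendant '[[[0,0,0,0.005,0],[0,0,0,0.01,0],[0,0,0,0.015,0],[0,0,0,0.02,0],[0,0,0,0.02,0],[0,0,0,0.02,0],[0,0,0,0.02,0],[0,0,0,0.02,0]]]';python3 -c "
from h import *
go((531,10.5,26,-12))
d=shot('scene');cv2.imwrite('pics/c8.png',cv2.resize(d['image'][140:270,190:360],(765,585)))"
```

```text
t: 26.15
eef_pos: [530.2, 13.4, 56.3]
tcp_rot: [3.141, 0.002, -0.211]
ft_force: [0.2, -0.3, -0.1]
opening: 0.011
t: 26.95
eef_pos: [531.3, 13.3, 38.6]
tcp_rot: [-3.141, -0.0, -0.211]
ft_force: [0.6, 0.0, -0.3]
opening: 0.003
t 26.9 [531.3  13.3  38.6] yaw -12.1 j6 1.68 f [ 0.6  0.  -0.3] open 0.00
(531, 10.5, 26, -12) [0.0003 0.0028 0.0126] turn -0.0014
```

View pics/c8.png

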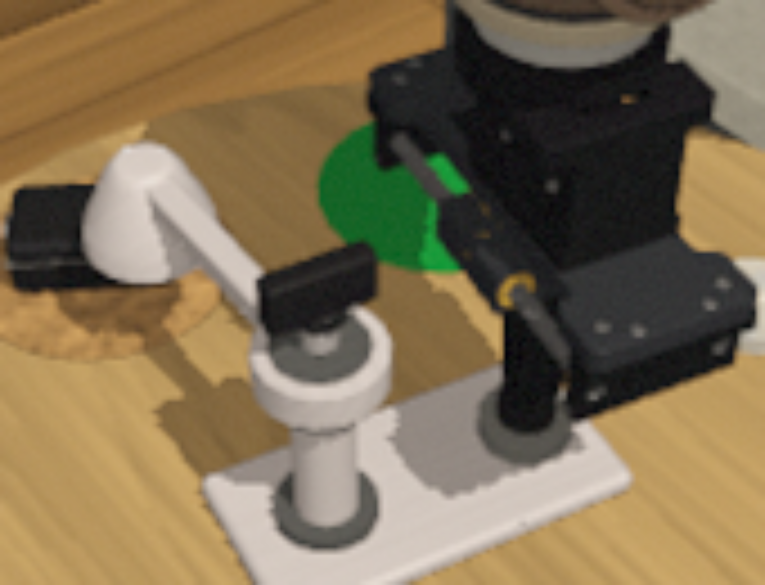

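The closed fingers are over the button at (530,420), and the lamp head points at the case. Pressing in small steps.

```bash
python3 -m pendant '[[[0,0,0.0025,0.001,0],[0,0,0.0025,0.002,0],[0,0,0.0025,0.004,0],[0,0,0.0025,0.006,0],[0,0,0.0025,0.008,0],[0,0,0.0025,0.009,0],[0,0,0.0025,0.009,0],[0,0,0.0025,0.009,0]]]'; python3 -m pendant '[[[0,0,0,0.001,0],[0,0,0,0.002,0],[0,0,0,0.0025,0],[0,0,0,0.003,0],[0,0,0,0.003,0],[0,0,0,0.003,0],[0,0,0,0.003,0],[0,0,0,0.003,0]]]'
```

```text
t: 27.8
eef_pos: [530.7, 10.8, 29.4]
tcp_rot: [-3.142, -0.0, -0.211]
ft_force: [-0.1, -1.6, 3.2]
opening: 0.004
t: 28.6
eef_pos: [530.8, 10.8, 27.8]
tcp_rot: [-3.141, -0.001, -0.211]
ft_force: [-6.6, -2.3, 25.4]
opening: 0.005
```

25 N at z 27.8, so the switch is bottomed. Lifting off and checking.

```bash
python3 -m pendant '[[[0,0,0,-0.005,0],[0,0,0,-0.01,0],[0,0,0,-0.02,0],[0,0,0,-0.05,0],[0,0,0,-0.09,0],[0,0,0,-0.13,0],[0,0,0,-0.17,0],[0,0,0,-0.2,0]]]'; python3 -m pendant '[[[0,-0.02,0.03,0,0],[0,-0.04,0.06,0,0],[0,-0.05,0.1,0,0],[0,-0.05,0.14,0,0],[0,-0.05,0.18,0,0],[0,-0.05,0.21,0,0],[0,-0.05,0.21,0,0],[0,-0.05,0.21,0,0]]]';python3 -c "
from h import *
go()
d=shot('scene');c=cloud(d)
m=(np.hypot(c[...,0]-623,c[...,1]+7)<40)&(c[...,2]>145)&(c[...,2]<156)
print('bar',m.sum(),cv2.minAreaRect(c[m][:,:2].astype(np.float32)))
m=(c[...,2]>101)&(c[...,2]<110)&(abs(c[...,0]-620)<30)&(c[...,1]<-40)&(c[...,1]>-105)
print('arm',cv2.minAreaRect(c[m][:,:2].astype(np.float32)))
m=(np.hypot(c[...,0]-531,c[...,1]-10.5)<8);print('swz',np.median(c[m][:,2]))
t=shot('top');C=cloud(t)
m=(np.hypot(C[...,0]-623,C[...,1]+7)<40)&(C[...,2]>146)&(C[...,2]<156)
print('top bar',m.sum(),cv2.minAreaRect(C[m][:,:2].astype(np.float32)))
m=(np.hypot(C[...,0]-612,C[...,1]+206)<60)&(C[...,2]>33)&(C[...,2]<39)
print('case',m.sum(),cv2.minAreaRect(C[m][:,:2].astype(np.float32)))
cv2.imwrite('pics/c9.png',np.hstack([cv2.resize(t['image'][80:360,120:450],(400,340)),cv2.resize(d['image'][130:380,110:400],(400,340))]))"
```

```text
t: 29.4
eef_pos: [530.6, 11.0, 229.2]
tcp_rot: [-3.141, -0.002, -0.211]
ft_force: [0.1, -1.0, -0.0]
opening: 0.006
t: 30.2
eef_pos: [437.5, -184.2, 226.4]
tcp_rot: [-3.141, 0.0, -0.212]
ft_force: [-0.7, 0.4, 0.5]
opening: 0.009
t 30.2 [ 437.5 -184.2  226.4] yaw -12.2 j6 1.25 f [-0.7  0.4  0.5] open 0.01
bar 160 ((624.4856567382812, -7.590876579284668), (12.571105003356934, 45.74824905395508), 78.83226776123047)
arm ((621.5296020507812, -73.60142517089844), (62.28839874267578, 13.507431983947754), 88.07008361816406)
swz 32.80065900715519
top bar 189 ((624.2626953125, -6.768009185791016), (11.808465957641602, 46.52155303955078), 80.62206268310547)
case 861 ((616.0971069335938, -206.80816650390625), (47.880306243896484, 77.20166778564453), 56.38492202758789)
```

View pics/c9.png

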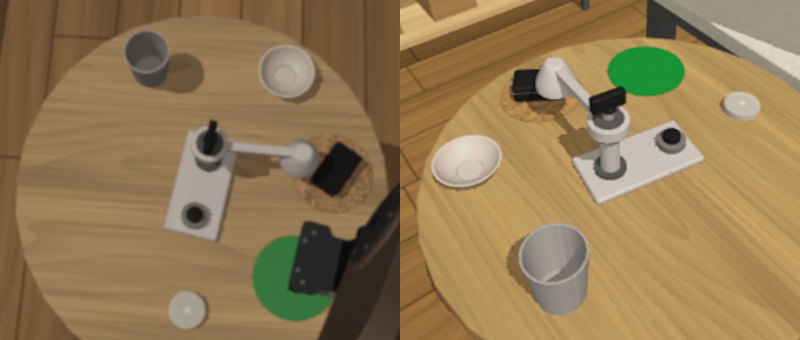

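The final views show the case on the cork mat, the lamp arm over it, the switch up and the bystanders in place, with the robot clear. Handing in.

```bash
python3 -c "
from h import *
print(env.job_done())"
```

```text
the job is handed in; nothing more can be done
None
```

The job is done and handed in at about 30 s of the 72 s allowed; the hand-in returned no verdict.

- **Case:** it lies flat and released on the cork mat, about 4 mm from the mat's centre. I let go a little early, so it dropped about 5 mm onto the mat.
- **Thumbscrew:** I backed it off about 1.06 rad, then turned it back to its stop. The bar ended at about −9.4° in the top camera, against −7.4° at the start. That 2° (0.035 rad) is on the tight side and I take it as measurement error.
- **Lamp arm:** it was swung round while the screw was loose. It now points at 267° to 268.5°, which puts its line within about 3 mm of the case centre.
- **Switch:** it was pressed to the bottom with 25 N and let go. Its top reads 32.8 mm, against about 32 mm before, so it is up again.
- **Bystanders:** the cup, dish and wheel look unmoved in the last pictures. I judged that by eye and did not measure it.

**Disagreements:** the jaws read 17.6 mm on the 12 mm bar, and the pictures showed the bar turning with them all the same. In the last over-tightening push the moment reversed sign, which I took as the jaws slipping with the screw at its stop.

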